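Shoot the sprung bolt of the tool case

TASK

Lock the lid of the plywood tool case: press the long spring catch bar down with one fingertip and, keeping it pressed down the whole way, push the bolt along by its upright thumb plate with the other fingertip until its nose is fully home in the keeper. Then let go, so that the catch springs back up and locks the bolt there. Leave the can, mug, carton and wrench where they are.

Things in the scene. Friction and masses are not known exactly. Their poses are not given: they have to be found in the camera images.
- case: Closed plywood tool case, 240 (its x) x 360 (y) x 60 mm high, fixed on the bench; origin at the centre of its underside, z up. On its top, side by side and parallel to the case's y: the bolt (centre line at case x = -28 mm) and the spring catch bar (at x = +28 mm). Apart from thumb plate and catch bar nothing of them is higher than 80 mm above the bench; the keeper reaches 84 mm.
- thumb_plate: Upright steel thumb plate on the bolt: 26 mm wide (case x), 8 thick (y), 38 high. Origin at the centre of its foot, 75 mm above the bench (top at 113 mm); axes as the case's. Push its -y face towards the case's +y, from case y = -22 mm to +26 mm. The bolt and its staples behind it (-y side) are at most 80 mm above the bench, so a fingertip at 82 mm or higher passes over them.
- catch_bar: Long dark steel press bar of the spring catch, level, 24 mm wide (case x), 124 mm long (case y, from -87 to +37 mm), 8 mm thick; origin at its centre, axes as the case's. Its top is 94 mm above the bench when up, 84 mm when fully down. It stays level wherever along its length it is pressed, and a fingertip may slide along it.
- bolt (a joint): Travel of the bolt along the case's +y, in m: 0 = fully back (starts at 0 to 0.002), 0.048 = hard stop, nose fully home in the keeper. It stays where it is left; moving it takes 2 to 3 N. While the catch is up it can move to about 0.003 and then strikes the catch's tooth.
- catch (a joint): Downward travel of the catch bar, m: 0 = up, 0.010 = down on its stop; a spring lifts it (2.5 N at the top, 5 N at the bottom). The bolt is free when the catch is over 0.005 down. Its tooth drops into a row of notches in the bolt, 16 mm apart: let up during the slide, it locks the bolt short of home. In the last notch (bolt at 0.045 to 0.048) it can rise fully.
- keeper (a point): Mouth of the steel keeper on the case that the bolt's 12 mm round nose enters: centre of the mouth, 70 mm above the bench, at case x = -28, y = +90 mm.
- can: Bystander: plain metal can, 66 mm across, 110 mm high, loose on the bench beside the case; origin at the centre of its underside.
- cup: Bystander: white ceramic mug, 80 mm across, 90 mm high, loose on the bench beside the case; origin at the centre of its underside.
- carton: Bystander: small cardboard carton, 90 x 70 x 55 mm, loose on the bench beside the case; origin at the centre of its underside.
- wrench: Bystander: steel open-ended wrench, 160 mm long, lying loose on the lid beside the catch bar (on its far side from the bolt), about 85 mm from the case's middle line and along the case's y, less than 25 mm high; its x axis runs along it.

How it is judged:
On the way, in this order (a step that is already met when the one before it is completed fails the run):
1. the catch bar is pressed down by the fingers while the bolt is still back (value of joint catch above 0.0055 m and value of joint bolt below 0.005 m and contact force between the fingers and catch_bar above 0.5 N), for 0.05 s.
2. the fingers push the bolt's thumb plate along while they hold the catch bar down (value of joint catch above 0.0055 m and value of joint bolt between 0.012 and 0.044 m and contact force between the fingers and catch_bar above 0.5 N and contact force between the fingers and thumb_plate above 0.3 N), for 0.05 s.
At the end, for the whole second after the job is handed in: The bolt has travelled more than 44.5 mm of its 48 mm, the catch has sprung up again (less than 2 mm down), and can, mug, carton and wrench are within 20 mm of where they stood (value of joint bolt above 0.0445 m and value of joint catch below 0.002 m and distance of each of can, cup, carton, wrench from where it was at the start of the episode below 0.02 m); the robot touches nothing.
It fails at once if the catch comes up while the bolt is on its way (between 10 and 40 mm of travel) (value of joint bolt between 0.01 and 0.04 m and value of joint catch below 0.004 m).
It fails at once if a bystander is lifted, tipped or shoved away (distance of any of can, cup, carton, wrench from where it was at the start of the episode above 0.02 m or angle between any of can, cup, carton's own z axis and vertical above 0.4 rad).
It also fails if it takes over 32 s, if anything falls off the work surface, if the arm or the gripper's body presses on something with over 40 N, if the wrist force passes 120 N, or if a joint passes its speed limit or range.

ROBOT

A 6-joint arm with a two-finger parallel gripper is mounted at the origin on the work surface. World frame = base frame: x ahead of the robot, y to its left, z up, the work surface at z = 0. Lengths are in m, angles in rad, forces in N, time in s.
With the tool pointing down it reaches from about 0.3 to 0.85 m from the base axis. Payload 5.4 kg.
Tool frame: the origin (TCP) lies at the very end of the fingers, on their centre line; the grasp point (between the pads) lies 19 mm behind it; z points along the fingers, y is the direction in which the jaws open and shut (so a half turn about z gives the same grasp; the last joint's range is limited). The gripper opens to 85 mm and grips with 20 to 120 N. Pads are 22 mm wide; open, the fingers measure 114 mm over their backs; the gripper's body (76 mm by 85 mm) begins 54 mm behind the grasp point. The pads swing forward as they close: fully open they stand 13 mm farther back than shut.
Start: joints at [-1.513, 0.158, 1.597, -0, 1.386, -0.21], TCP at [0.152, -0.554, 0.231] pointing down, gripper open.
Joint ranges: [-2.91, 2.91], [-0.94, 2.29], [0.18, 2.7], [-1.29, 4.43], [0.17, 2.64], [-3, 3]. Speed limits (rad/s): [2.57, 2.57, 3.14, 3.14, 3.14, 3.14].

INTERFACE

Orientations are given as [roll, pitch, yaw] about the fixed x, y, z axes, in that order (R = Rz(yaw) Ry(pitch) Rx(roll)).
In Python, from cell import robot gives the robot as it stands.
- The arm moves only by the tool jog_arm, never from a script. Its argument "plan" is a list that holds one entry, the list of rows, each a list of 7 numbers: the turn, a rotation vector about the tool's x, y, z in rad, then the shift along the tool's x, y, z in mm, then the opening, from 0 (shut) to 1 (fully open). A call has 1 to 10 rows; each row is the pose to reach, as a shift and turn from the pose measured when the call began, along the tool's axes at that moment; what a row does not reach only later rows make up. A row lasts 1/10 s, in which the tool goes at most 50 mm and 8.59 degrees, less where a joint would pass 70% of its speed; a pose out of reach is approached as far as the arm can. A call with a gripper value outside its range is refused whole. The fingers move at their own pace and stop on an object; "squeeze" is the grip in N (left out, the last holds). Time passes only in rows, so rows that repeat a pose let the fingers close. It gives the time, the measured TCP pose, the force and the opening at its end, in the units of the state.
- robot.read_state(): the state, without advancing time (a new reading comes with each control period).
- robot.capture(name): name is "scene" or "top" or "wrist"; returns a dict with "pixels" (384x512x3 uint8, blue, green, red), "fovy" (degrees; the focal length in pixels is half the picture's height over the tangent of half this angle, whatever the lens; pixels are square), "cx", "cy" (the principal point, pixels), "R" (3x3) and "t" (3): a world point X has camera coordinates R X + t. Camera axes: x right, y down, z forward; pixel columns grow to the right and rows downward; lengths in m; the calibration is good to about 2 mm. The wrist camera is an equidistant fisheye: a pixel r from the principal point sees the ray r / f radians off the axis. A picture is of the moment at which its call begins. There is no depth.
- robot.job_done(): hands the job in, once; it reports no verdict.
Trained networks look in a picture, given as the dict that the camera call returned (one of the last four; its "shot" number tells which), for a name from the list of things; names that differ only in an ending like _2 or _b are one class to them, and where a whole thing is asked for, a point or a joint stands for the part that bears it (a point fixed in the world has none). Each returns a list of dicts, best first, with "score" (0 to 1); they miss things now and then, are a little off and sometimes report something else, mostly with a low value. They report only what shows in the picture. A call takes as long as a camera call.
- robot.search_frame(picture, target): "extent" ([left, top, width, height] in pixels, round what is visible of it).
- robot.regions_of(picture, target): "pixels" (384x512 bool, what is visible of it) and "extent" ([left, top, width, height] in pixels, round what is visible of it).
- robot.mark_of(picture, target): "xy" ([column, row] in pixels: a listed point, or the origin of a listed thing).
The state is a dict: "time": time; "q": joint angles; "joint_vel": joint speeds; "joint_efforts": joint torques, N m; "tcp_pos": TCP position; "orientation": TCP orientation; "contact_force": force on the tool from outside, world axes, zero at the start; "wrist_torque": the same for the moment, N m; "width": opening from 0.0 (shut) to 1.0 (fully open).
Only numpy, scipy, OpenCV 4.12 (cv2) and the standard library are available. Lean on these libraries where they do the work, as an engineer would, in place of code of your own. Each camera call takes 0.05 s, during which the arm holds its last target. There are 200 camera calls.

## Working session

There is one attempt and no reset: what is moved stays moved. The work goes in short steps, Python scripts to look and compute and a tool call to move; the robot and the scene stay as the last step left them, time stands still between calls to the robot, and variables do not carry over. Pictures are saved under pics/ and viewed, about 8 in all and at most 12, crops included, and the job is handed in when it is done.

Besides the shell and the picture viewer there is one more tool, called after "Emit:" as name(argument=value, ...), one argument or row to a line, values as JSON. jog_arm: Moves the arm, as the interface text tells. Its arguments: {"type":"object","properties":{"plan":{"type":"array","items":{"type":"array","items":{"type":"array","items":{"type":"number"}}}},"squeeze":{"type":"number"}},"required":["plan"]}

```bash
mkdir -p pics; ls
cat > h.py <<'E'
import numpy as np, cv2
from cell import robot
from scipy.spatial.transform import Rotation as Ro
def ray(p,uv):
    f=p["pixels"].shape[0]/2/np.tan(np.radians(p["fovy"])/2)
    d=np.array([uv[0]-p["cx"],uv[1]-p["cy"]])/f
    if p.get("name")=="wrist":
        r=np.linalg.norm(d); v=np.array([*(d/r*np.sin(r)),np.cos(r)]) if r>0 else np.array([0,0,1.])
    else: v=np.array([*d,1.])
    R=np.array(p["R"]);return -R.T@p["t"],R.T@v
def atz(p,uv,z):
    c,v=ray(p,uv);return c+v*(z-c[2])/v[2]
def cap(n):
    p=robot.capture(n);p["name"]=n;return p
E
python3 - <<'E'
from h import *
s=robot.read_state();print(s)
P={}
for n in("scene","top"):
    p=cap(n);cv2.imwrite(f"pics/{n}1.png",p["pixels"]);P[n]=p
    print(n,[k for k in p],p["fovy"],-np.array(p["R"]).T@p["t"])
    for t,z in(("case",0),("thumb_plate",.075),("catch_bar",.090),("keeper",.07),("can",0),("cup",0),("carton",0),("wrench",.065)):
        m=robot.mark_of(p,t)
        for a in m[:2]: print(t,np.round(a["xy"],1),round(a["score"],2),np.round(atz(p,a["xy"],z),4))
E
```

```text
pics
{'time': 0.0, 'q': array([-1.51307984e+00,  1.59035297e-01,  1.59828332e+00,  1.28965577e-05,
        1.38616907e+00, -2.10058114e-01]), 'joint_vel': array([ 0.00190314,  0.00079909, -0.00232878, -0.00035824,  0.00033036,
       -0.00038233]), 'joint_efforts': array([-7.17691946e-04, -3.96002305e+01, -3.31429839e+01, -3.55731790e-04,
        8.37075786e-03,  7.64916109e-06]), 'tcp_pos': array([ 0.15210759, -0.55388308,  0.23029903]), 'orientation': array([-3.13974192e+00, -4.07538738e-04,  2.67771843e-01]), 'contact_force': array([-0.603896  ,  0.10486181, -0.15343691]), 'wrist_torque': array([-0.02078283, -0.03686615,  0.01968112]), 'width': 0.9976141527716478}
scene ['pixels', 'fovy', 'cx', 'cy', 'R', 't', 'shot', 'name'] 51.92246679512796 [ 0.8279866  -0.39823463  0.99237264]
case [245.1 197.2] 0.73 [0.5768 0.0673 0.    ]
thumb_plate [232.4 183.5] 0.83 [0.5466 0.055  0.075 ]
thumb_plate [266.1 213.7] 0.25 [0.6658 0.012  0.075 ]
catch_bar [243.7 199. ] 0.86 [0.5986 0.0188 0.09  ]
keeper [264.  159.7] 0.86 [0.5901 0.1638 0.07  ]
keeper [243.7 197. ] 0.37 [0.5909 0.0334 0.07  ]
can [166.2 256.8] 0.6 [ 0.4672 -0.1812  0.    ]
cup [313.6 147.8] 0.78 [0.6911 0.3111 0.    ]
cup [245.1 199.5] 0.7 [0.5801 0.0606 0.    ]
carton [167.  255.5] 0.92 [ 0.4672 -0.1772  0.    ]
top ['pixels', 'fovy', 'cx', 'cy', 'R', 't', 'shot', 'name'] 53.498686418147585 [0.47384186 0.07818311 1.0489654 ]
case [247.2 196.6] 0.76 [0.5855 0.0613 0.    ]
thumb_plate [250.6 208.4] 0.63 [0.547  0.0542 0.075 ]
catch_bar [261.5 186.5] 0.72 [0.6014 0.0261 0.09  ]
keeper [210.5 187.9] 0.88 [0.6017 0.157  0.07  ]
keeper [262.9 164.7] 0.71 [0.6614 0.0204 0.07  ]
can [266.6 127.9] 0.9 [0.7806 0.004  0.    ]
cup [155.5 157.4] 0.98 [0.698  0.3151 0.    ]
carton [335.3 232.5] 0.71 [ 0.4833 -0.1804  0.    ]
carton [212.6 188.8] 0.17 [0.6083 0.1569 0.    ]
wrench [265.1 161.5] 0.89 [0.6709 0.0142 0.065 ]
```

Run:
```python
import cv2,numpy as np
a=cv2.imread("pics/scene1.png")[110:290,120:350];b=cv2.imread("pics/top1.png")[100:280,130:360]
cv2.imwrite("pics/c1.png",np.vstack([cv2.resize(x,None,fx=1.66*1,fy=1.66,interpolation=2) for x in(a,b)]))
```

```text
(no output)
```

View pics/c1.png

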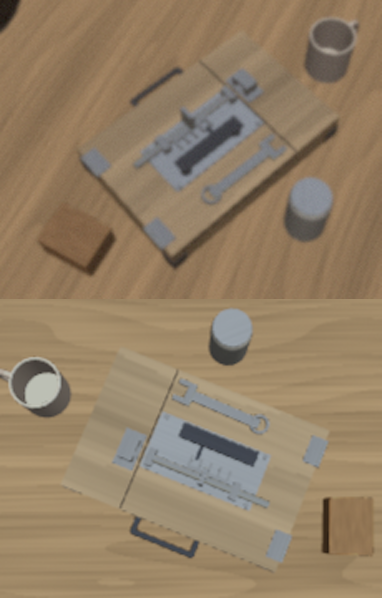

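The top crop shows the case turned so that its +y points left and slightly up. The thumb plate and bolt sit below the dark catch bar, with the wrench above it and the can, mug and carton clear of the case. Next I get the yaw from the masks.

Run:
```python
from h import *
for n in("top","scene"):
    p=cap(n)
    for t,z in(("catch_bar",.094),("case",.06)):
        for r in robot.regions_of(p,t)[:1]:
            c=max(cv2.findContours(r["pixels"].astype(np.uint8),0,2)[0],key=cv2.contourArea)[:,0]
            w=np.array([atz(p,u,z)[:2] for u in c])
            b=cv2.minAreaRect((w*1000).astype(np.float32));print(n,t,round(r["score"],2),b,r["extent"])
T=np.array([.567,.028]);s=robot.read_state()
R=Ro.from_euler("xyz",s["orientation"]);print(R.as_matrix().round(3))
for y in(-.05,): print(R.inv().apply(np.array([.555,-.02,.19])-s["tcp_pos"])*1000)
```

```text
top catch_bar 0.84 ((597.6140747070312, 28.30950927734375), (123.44123077392578, 29.73201560974121), 68.89973449707031) [238.7, 176.6, 47.8, 23.3]
top case 0.84 ((569.6065063476562, 65.32958984375), (364.466064453125, 270.0077209472656), 67.02674865722656) [164.1, 128.3, 163.3, 134.8]
scene catch_bar 0.75 ((557.22265625, 63.22991180419922), (124.7933120727539, 38.89650344848633), 67.68815612792969) [201.8, 165.9, 59.1, 42.9]
scene case 0.61 ((583.1099243164062, 57.36882019042969), (370.4125061035156, 274.3831787109375), 67.19779968261719) [166.5, 130.4, 159.7, 143.0]
[[ 0.964  0.265 -0.   ]
 [ 0.265 -0.964 -0.   ]
 [-0.     0.    -1.   ]]
[ 529.95867415 -408.82524271   41.30926523]
```

Emit:
jog_arm(
  plan=[
    [[0, 0, -0.911, 541, -432, 30, 0.5], [0, 0, -0.911, 541, -432, 30, 0.5], [0, 0, -0.911, 541, -432, 30, 0.5], [0, 0, -0.911, 541, -432, 30, 0.5], [0, 0, -0.911, 541, -432, 30, 0.5], [0, 0, -0.911, 541, -432, 30, 0.5], [0, 0, -0.911, 541, -432, 30, 0.5], [0, 0, -0.911, 541, -432, 30, 0.5], [0, 0, -0.911, 541, -432, 30, 0.5], [0, 0, -0.911, 541, -432, 30, 0.5]],
  ],
)

```text
time: 2.2
tcp_pos: [0.4471, -0.1488, 0.21]
orientation: [3.14, 0.0, 1.179]
contact_force: [0.9, -0.7, -0.3]
width: 0.501
```

```bash
cat > g.py <<'E'
from h import *
import sys
# move needed to world x y z (m), tool yaw (deg)
x,y,z,yaw=map(float,sys.argv[1:5]);s=robot.read_state()
R=Ro.from_euler("xyz",s["orientation"]);T=Ro.from_euler("xyz",[np.pi,0,np.radians(yaw)])
print("t",s["time"],"tcp",s["tcp_pos"].round(4),"rpy",s["orientation"].round(3),"F",s["contact_force"].round(2),"w",s["width"])
print("turn",(R.inv()*T).as_rotvec().round(3),"shift",(R.inv().apply(np.array([x,y,z])-s["tcp_pos"])*1000).round(1))
E
python3 g.py .559 .006 .2 67.5
```

```text
t 2.2 tcp [ 0.4471 -0.1488  0.21  ] rpy [3.14  0.    1.179] F [ 0.88 -0.7  -0.28] w 0.5005344890970074
turn [0.001 0.    0.001] shift [185.8  44.3  10. ]
```

Emit:
jog_arm(
  plan=[
    [[0, 0, 0, 186, 44, 10, 0.5], [0, 0, 0, 186, 44, 10, 0.5], [0, 0, 0, 186, 44, 10, 0.5], [0, 0, 0, 186, 44, 10, 0.5], [0, 0, 0, 186, 44, 10, 0.5], [0, 0, 0, 186, 44, 10, 0.5]],
  ],
)

```text
time: 2.8
tcp_pos: [0.5589, 0.007, 0.1996]
orientation: [3.141, 0.001, 1.181]
contact_force: [-0.4, -0.2, 0.4]
width: 0.498
```

Run:
```python
from h import *
p=cap("wrist");cv2.imwrite("pics/w1.png",p["pixels"]);print(p["fovy"])
s=robot.read_state();print(s["tcp_pos"],s["orientation"],-np.array(p["R"]).T@p["t"])
for t,z in(("thumb_plate",.075),("catch_bar",.090),("keeper",.07)):
    for a in robot.mark_of(p,t)[:1]: print(t,np.round(a["xy"],1),round(a["score"],2),np.round(atz(p,a["xy"],z),4))
for t,z in(("catch_bar",.094),("thumb_plate",.113)):
  for r in robot.regions_of(p,t)[:1]:
    c=max(cv2.findContours(r["pixels"].astype(np.uint8),0,2)[0],key=cv2.contourArea)[:,0]
    w=np.array([atz(p,u,z)[:2] for u in c])
    print(t,round(r["score"],2),cv2.minAreaRect((w*1000).astype(np.float32)),r["extent"])
```

```text
65.70646984690485
[0.5586026  0.0061121  0.19980198] [3.14081485e+00 8.26290316e-04 1.17918143e+00] [0.58665345 0.0764224  0.34264137]
thumb_plate [221.2 137.5] 0.67 [0.5483 0.0556 0.075 ]
catch_bar [288.7 144.1] 0.96 [0.6018 0.0295 0.09  ]
keeper [223.2  19.7] 0.74 [0.5917 0.1563 0.07  ]
catch_bar 0.56 ((589.5936889648438, 31.04352569580078), (123.18438720703125, 44.38826370239258), 67.61405181884766) [247.7, 75.2, 57.5, 142.3]
thumb_plate 0.73 ((562.3609619140625, 68.35114288330078), (111.96845245361328, 39.33049392700195), 67.70354461669922) [204.3, 47.3, 50.2, 200.3]
```

View pics/w1.png

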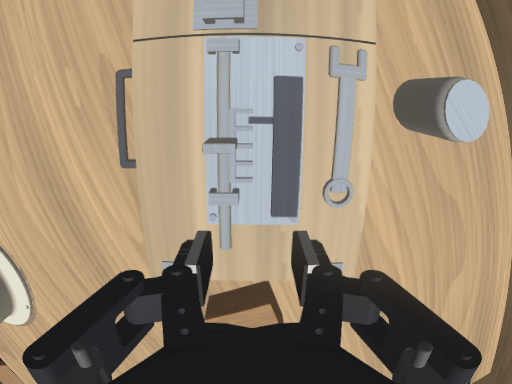

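The wrist view shows the bar with its top corners at about (275,76), (303,77), (299,217) and (271,216). The plate top is at about (204–237, 139–152), and the open fingers are at the bottom. I'll use these pixels to refine the positions.

Run:
```python
from h import *
p=cap("wrist");s=robot.read_state()
yaw=s["orientation"][2];a=np.array([np.cos(yaw),np.sin(yaw)]);b=np.array([a[1],-a[0]])
def tl(uv,z):
    w=atz(p,uv,z)[:2]; d=w-s["tcp_pos"][:2];return w.round(4),(np.array([d@a,d@b])*1000).round(1)
for uv in((275,76),(303,77),(299,217),(271,216)):print("bar",*tl(uv,.094))
for uv in((204,141),(237,141),(236,152),(204,152)):print("plate",*tl(uv,.113))
for uv in((200,48),(224,48)):pass
g=p["pixels"]
cv2.imwrite("pics/w2.png",cv2.resize(g[60:260,180:330],None,fx=3,fy=3,interpolation=2))
```

```text
bar [0.6122 0.0859] [94.9 18.6]
bar [0.6337 0.0769] [94.9 42. ]
bar [ 0.5869 -0.0379] [-29.1  42.7]
bar [ 0.5636 -0.0269] [-27.9  17. ]
plate [0.54   0.0596] [ 43. -38.]
plate [0.5639 0.0494] [ 42.7 -12. ]
plate [0.5597 0.0417] [ 33.9 -12.9]
plate [0.5364 0.0516] [ 34.2 -38.3]
```

View pics/w2.png

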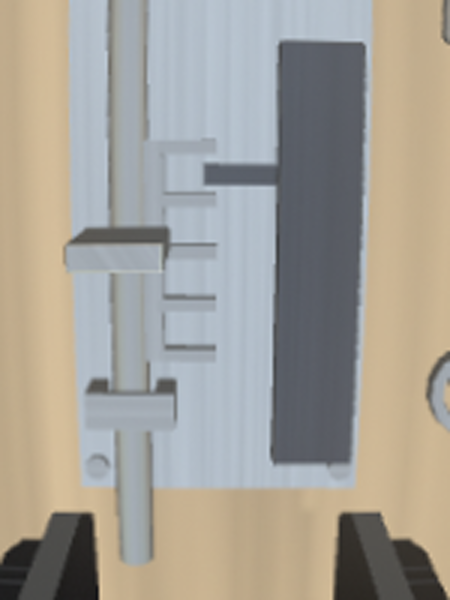

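The plate's back face is at tool x ≈ +34 mm. The plate centre line is at y ≈ -25.5 and the bar's at +30, so I shift +2 mm in y and descend.

Emit:
jog_arm(
  plan=[
    [[0, 0, 0, 4, 2, 45, 0.53], [0, 0, 0, 4, 2, 80, 0.53], [0, 0, 0, 4, 2, 98, 0.53], [0, 0, 0, 4, 2, 98, 0.53], [0, 0, 0, 4, 2, 98, 0.53]],
  ],
)

```text
time: 3.65
tcp_pos: [0.5624, 0.0078, 0.1029]
orientation: [3.139, 0.0, 1.177]
contact_force: [0.3, 0.6, 0.4]
width: 0.53
```

Run:
```python
from h import *
p=cap("wrist");cv2.imwrite("pics/w3.png",p["pixels"])
s=robot.read_state();print(s["time"],s["tcp_pos"],s["orientation"],s["contact_force"],s["wrist_torque"])
```

```text
3.7 [0.56319891 0.00775852 0.10384145] [ 3.13743764e+00 -2.32355683e-04  1.17680122e+00] [ 0.13078306 -0.15734895  0.62965621] [-0.01599256 -0.04327587  0.02547678]
```

View pics/w3.png

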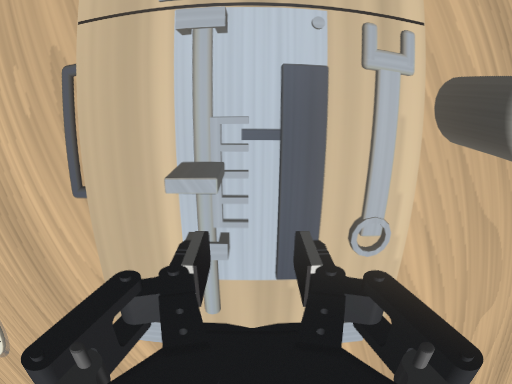

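The view shows the right fingertip (cols 295–318) over the bar (278–325). The left one (187–210) is behind the plate (165–223), so both are centred. I press down in steps.

Emit:
jog_arm(
  plan=[
    [[0, 0, 0, 0, 0, 6, 0.53], [0, 0, 0, 0, 0, 12, 0.53], [0, 0, 0, 0, 0, 12, 0.53]],
  ],
)

```text
time: 4.0
tcp_pos: [0.5632, 0.0077, 0.0916]
orientation: [3.137, -0.0, 1.177]
contact_force: [-0.1, -0.4, 1.6]
width: 0.534
```

Emit:
jog_arm(
  plan=[
    [[0, 0, 0, 0, 0, 3, 0.53], [0, 0, 0, 0, 0, 4, 0.53], [0, 0, 0, 0, 0, 4, 0.53]],
  ],
)

```text
time: 4.3
tcp_pos: [0.5635, 0.0076, 0.0878]
orientation: [3.137, -0.0, 1.177]
contact_force: [-0.8, 0.3, 2.9]
width: 0.53
```

Emit:
jog_arm(
  plan=[
    [[0, 0, 0, 0, 0, 2, 0.53], [0, 0, 0, 0, 0, 3, 0.53], [0, 0, 0, 0, 0, 3, 0.53]],
  ],
)

```text
time: 4.6
tcp_pos: [0.5636, 0.0076, 0.0848]
orientation: [3.137, -0.0, 1.177]
contact_force: [-0.7, 0.5, 2.2]
width: 0.529
```

Emit:
jog_arm(
  plan=[
    [[0, 0, 0, 0, 0, 2, 0.53], [0, 0, 0, 0, 0, 3, 0.53], [0, 0, 0, 0, 0, 3, 0.53]],
  ],
)

```text
time: 4.9
tcp_pos: [0.5636, 0.0076, 0.0818]
orientation: [3.137, -0.0, 1.177]
contact_force: [-1.2, 0.2, 3.8]
width: 0.528
```

Emit:
jog_arm(
  plan=[
    [[0, 0, 0, 0, 0, 2, 0.53], [0, 0, 0, 0, 0, 2, 0.53]],
  ],
)

```text
time: 5.1
tcp_pos: [0.5638, 0.0076, 0.0813]
orientation: [3.137, -0.0, 1.177]
contact_force: [-6.6, 1.3, 13.8]
width: 0.53
```

Run:
```python
from h import *
p=cap("scene");cv2.imwrite("pics/s4.png",cv2.resize(p["pixels"][120:250,170:300],None,fx=4,fy=4,interpolation=2))
s=robot.read_state();print(s["time"],s["tcp_pos"],s["orientation"],s["contact_force"],s["wrist_torque"])
```

```text
5.15 [0.56384481 0.00756581 0.08132768] [ 3.13649878e+00 -6.21663093e-05  1.17704363e+00] [-6.54809075  0.61087042 14.66875059] [-0.02973838  0.7999069  -0.05448655]
```

The bar met its stop at TCP z ≈ 0.0815; contact began about 10 mm higher, which matches its travel. I back off 1 mm and slide along the case's +y.

Emit:
jog_arm(
  plan=[
    [[0, 0, 0, 0, 0, -1, 0.53], [0, 0, 0, 5, 0, -1, 0.53], [0, 0, 0, 10, 0, -1, 0.53], [0, 0, 0, 14, 0, -1, 0.53], [0, 0, 0, 14, 0, -1, 0.53]],
  ],
)

```text
time: 5.65
tcp_pos: [0.5697, 0.0211, 0.0823]
orientation: [3.136, -0.001, 1.178]
contact_force: [-0.1, -0.5, 4.1]
width: 0.529
```

Emit:
jog_arm(
  plan=[
    [[0, 0, 0, 3, 0, 0, 0.53], [0, 0, 0, 6, 0, 0, 0.53], [0, 0, 0, 9, 0, 0, 0.53], [0, 0, 0, 12, 0, 0, 0.53], [0, 0, 0, 15, 0, 0, 0.53], [0, 0, 0, 15, 0, 0, 0.53]],
  ],
)

```text
time: 6.25
tcp_pos: [0.5755, 0.035, 0.0822]
orientation: [3.136, -0.0, 1.178]
contact_force: [-0.8, -2.6, 3.0]
width: 0.524
```

Run:
```python
from h import *
p=cap("wrist");cv2.imwrite("pics/w5.png",p["pixels"])
s=robot.read_state();print(s["time"],s["tcp_pos"],s["orientation"],s["contact_force"],s["wrist_torque"])
```

```text
6.3 [0.57548147 0.03499457 0.08223975] [ 3.13588278e+00 -5.33498062e-04  1.17773411e+00] [-0.96586149 -2.81418866  3.07946656] [-0.56417546  0.02349196 -0.06786416]
```

View pics/w5.png

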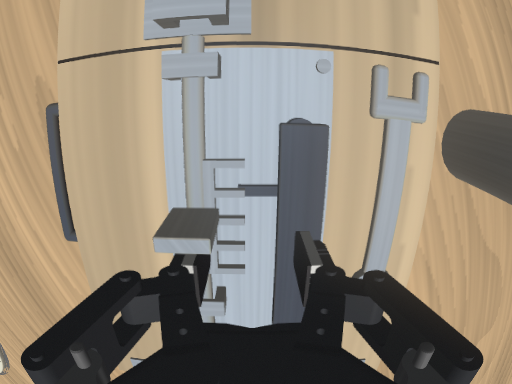

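The left finger is now on the plate's back face at about 3 N and the bar is still held down. I push on.

Emit:
jog_arm(
  plan=[
    [[0, 0, 0, 4, 0, 0, 0.53], [0, 0, 0, 8, 0, 0, 0.53], [0, 0, 0, 12, 0, 0, 0.53], [0, 0, 0, 16, 0, 0, 0.53], [0, 0, 0, 20, 0, 0, 0.53], [0, 0, 0, 24, 0, 0, 0.53], [0, 0, 0, 28, 0, 0, 0.53], [0, 0, 0, 31, 0, 0, 0.53], [0, 0, 0, 34, 0, 0, 0.53], [0, 0, 0, 34, 0, 0, 0.53]],
  ],
)

```text
time: 7.3
tcp_pos: [0.5887, 0.0665, 0.0823]
orientation: [3.136, -0.001, 1.178]
contact_force: [-0.6, -3.4, 3.5]
width: 0.531
```

Emit:
jog_arm(
  plan=[
    [[0, 0, 0, 2, 0, 0, 0.53], [0, 0, 0, 4, 0, 0, 0.53], [0, 0, 0, 6, 0, 0, 0.53], [0, 0, 0, 6, 0, 0, 0.53]],
  ],
)

```text
time: 7.7
tcp_pos: [0.5905, 0.0707, 0.0822]
orientation: [3.136, 0.002, 1.179]
contact_force: [-4.5, -8.9, 5.7]
width: 0.528
```

Emit:
jog_arm(
  plan=[
    [[0, 0, 0, 2, 0, 0, 0.53], [0, 0, 0, 2, 0, 0, 0.53]],
  ],
)

```text
time: 7.9
tcp_pos: [0.5904, 0.0707, 0.0823]
orientation: [3.137, 0.007, 1.18]
contact_force: [-4.0, -10.9, 5.4]
width: 0.529
```

Run:
```python
from h import *
p=cap("wrist");cv2.imwrite("pics/w6.png",p["pixels"])
s=robot.read_state();print(s["time"],s["tcp_pos"],s["orientation"],s["contact_force"],s["wrist_torque"])
```

```text
7.95 [0.59044357 0.0707168  0.08227074] [3.13706756 0.00643771 1.17953064] [-4.22800656 -9.68606974  5.5362812 ] [-1.64272191  0.58528187  0.24992339]
```

View pics/w6.png

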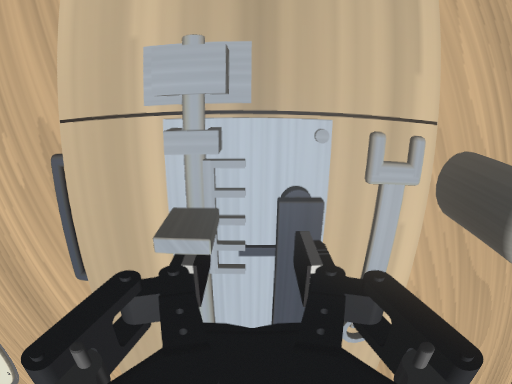

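The tool has stalled on the hard stop: the nose is through the keeper and the tooth is at the last notch gap. I back off slightly and lift.

Emit:
jog_arm(
  plan=[
    [[0, 0, 0, -1, 0, 0, 0.53], [0, 0, 0, -2, 0, -8, 0.53], [0, 0, 0, -2, 0, -25, 0.53], [0, 0, 0, -2, 0, -60, 0.53], [0, 0, 0, -20, 0, -100, 0.53], [0, 0, 0, -40, 0, -100, 0.53], [0, 0, 0, -40, 0, -100, 0.53]],
  ],
)

```text
time: 8.65
tcp_pos: [0.575, 0.0336, 0.1839]
orientation: [3.136, 0.006, 1.178]
contact_force: [0.0, 0.4, 0.2]
width: 0.527
```

Run:
```python
from h import *
p=cap("wrist")
s=robot.read_state();print(s["time"],s["tcp_pos"],s["contact_force"])
for t,z in(("thumb_plate",.075),("catch_bar",.090),("keeper",.07)):
    for a in robot.mark_of(p,t)[:1]: print(t,np.round(a["xy"],1),round(a["score"],2),np.round(atz(p,a["xy"],z),4))
q=cap("top")
for t in("can","cup","carton","wrench"):
    for a in robot.mark_of(q,t)[:1]: print(t,a["xy"],round(a["score"],2))
cv2.imwrite("pics/w7.png",p["pixels"])
```

```text
8.7 [0.57451234 0.03463269 0.18252195] [-0.04972453 -0.10385235 -0.20690852]
thumb_plate [209.9 122.6] 0.89 [0.5634 0.0983 0.075 ]
catch_bar [280.8 185. ] 0.81 [0.5991 0.0286 0.09  ]
keeper [213.4  47.4] 0.6 [0.5911 0.1575 0.07  ]
can [265.7, 128.0] 0.98
cup [157.7, 157.4] 0.61
carton [337.1, 231.1] 0.8
```

View pics/w7.png

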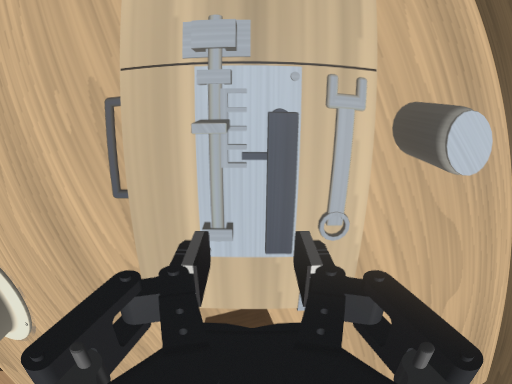

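The bolt is home with its nose through the keeper, and nothing has moved. The catch height is worth checking from the bar's apparent length, which should be 124 mm at the correct z.

Run:
```python
from h import *
p=cap("wrist");g=cv2.cvtColor(p["pixels"],6).astype(int)
col=g[95:270,274:291].mean(1); d=np.diff(col);print([(95+i+1,int(d[i])) for i in np.argsort(-abs(d))[:5]])
for r in (200,):
  e=np.diff(g[r,255:312]);print([(256+i,int(e[i])) for i in np.argsort(-abs(e))[:5]])
for z in(.084,.089,.094):
  for a,b in((112,254),(113,255),(112,255)):
    print(z,a,b,np.linalg.norm(atz(p,(284,a),z)-atz(p,(279,b),z)).round(4))
```

```text
[(np.int64(256), 56), (np.int64(257), 39), (np.int64(110), -31), (np.int64(111), -27), (np.int64(112), -18)]
[(np.int64(268), -68), (np.int64(297), 50), (np.int64(267), -33), (np.int64(298), 26), (np.int64(296), 16)]
0.084 112 254 0.1283
0.084 113 255 0.1286
0.084 112 255 0.1294
0.089 112 254 0.1256
0.089 113 255 0.1259
0.089 112 255 0.1267
0.094 112 254 0.123
0.094 113 255 0.1232
0.094 112 255 0.124
```

```bash
python3 -c "
from cell import robot
print(robot.job_done())"
```

```text
the job is handed in; nothing more can be done
None
```

I locked the case and handed the job in at about 8.8 s of the 32 s allowed; it reports no verdict. One fingertip pressed the catch bar down to its stop, then held it about 1 mm above that. The other pushed the thumb plate until it stalled at about 10 N. I then backed off 2 mm and lifted clear.

What the last checks showed:
- **Bolt:** the wrist picture shows the nose through the keeper. The networks put the plate's travel at about 45 mm, good to a few mm. That is close to the 44.5 mm limit, so I rely more on the stall: extra pushing gave no more travel.
- **Catch:** the bar's apparent length matches 124 mm only at a height of 94 mm, so it is fully up.
- **Contact:** the force reading is about zero, and the gripper is about 70 mm above the thumb plate.
- **Can, mug and carton:** they moved no more than about 2 pixels (roughly 6 mm) in the top view, which is within the networks' noise.
- **Wrench:** the network missed it in the last top picture. In the wrist picture it lies on the lid in the same place beside the bar.

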